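Seat the jig's plugs and hover a display module over the bonding nest

TASK

First press both orange plugs on the bonding jig down until they are fully home. Then take the display module out of its clear tray by the blue grip, carry it high over the tray stack to the jig, and stop with it level about 10 mm above the white nest, squarely lined up with it, its copper contact edge over the nest's copper strip, touching nothing but your fingers. Finish still holding it there, motionless, never let the module touch the jig, and leave the tray stack, bottle and blue parts bin where they stand.

Things in the scene. Friction and masses are not known exactly. Their poses are not given: they have to be found in the camera images.
- jig: Fixed bonding jig, on the right or left: aluminium deck 220 (x) x 150 (y) x 18 mm. Origin: centre of its underside, on the table; z up. On it: the white nest (raised platen 100 x 64 mm), two orange plugs near the -x end, and along each long side (y = +69 and -69 mm, x = -15 to 105 mm) a clear guard 7 mm thick with a yellow top edge, 60 mm above the table.
- nest (a point): Centre of the nest's flat top, 28 mm above the table, 25 mm to +x of the jig's origin; axes as the jig's: x along its 100 mm length, y along its 64 mm width, z up. The module is to hover above it; the module's underside has the same outline. A copper strip marks its -x end (beside the plugs); its middle is grey.
- nest_pads (a point): Middle of the nest's short edge at its copper strip end (50 mm to -x of the nest's centre), at the height of its top face.
- plug_left (a joint): How far the left plug (jig's +y side) is pressed down: 0 = as far up as it goes, 0.010 m = fully home, its cap down on the black socket. It starts between 0 and 0.005. No spring: it needs about 6 N to slide and stays where it is left.
- plug_right (a joint): The same for the right plug (jig's -y side).
- plug_left_top (a point): Centre of the top face of the left plug's orange cap (26 x 22 mm, 12 mm thick), 85 mm to -x and 35 mm to +y of the jig's origin. It is 42 mm above the table at joint 0 and 32 mm when fully home.
- plug_right_top (a point): The same for the right plug, 85 mm to -x and 35 mm to -y of the jig's origin.
- tray: Fixed clear tray 150 x 110 mm, 14 mm high, 4 mm thick floor and walls, in which the module lies. Origin at the centre of its underside, on the table.
- module: Loose display module, 0.1 to 0.2 kg: black panel 100 (x) x 64 (y) x 5 mm, grey carrier plate on it (5 to 13 mm above the underside), and in the middle an upright blue grip 44 (x) x 18 (y) mm, 13 to 49 mm above the underside; pinch it across its 18 mm. Origin: centre of the underside; z up. Copper strip at its -x end. Never turned over 0.8 rad from the nest.
- module_contacts (a point): Middle of the module's short edge at its copper contact strip (50 mm to -x of its origin), at the height of its underside.
- tray_stack: Loose stack of clear trays, 220 (x) x 90 (y) x 71 mm high, 2 kg, standing between the module's tray and the jig. Origin at the centre of its underside. Not to be moved.
- cleaner: White bottle with a blue cap, 48 mm across, 120 mm tall, beyond the tray stack. Origin at the centre of its underside. Not to be moved.
- parts_bin: Small open blue bin 70 x 70 x 40 mm beyond the tray stack, beside the bottle. Origin at the centre of its underside. Not to be moved.
There are look-alikes about, which are no part of the job. What is shaped like the module but green or red is not meant.

How it is judged (in metres and radians):
On the way, in this order (a step that is already met when the one before it is completed fails the run):
1. both plugs are fully home (within 2 mm) (value of joint each of plug_left, plug_right above 0.008 m), for 0.2 s.
2. the module is held up in the fingers, higher than the tray stack (height (world z) of module above 0.075 m and contact force between module and the fingers above 0.5 N), for 0.2 s.
3. the module, held higher than the tray stack, crosses its line from side to side (all of step 2 and y of module in the frame of tray_stack between -0.05 and 0.05 m), for 0.02 s.
At the end, for the whole second after the job is handed in: The fingers hold the module still, underside 4 to 18 mm above the nest, centre within 7 mm, contact edge within 10 mm, turned under 0.1 and tilted under 0.08 rad, not touching the jig; both plugs home within 2 mm; stack, bottle and bin within 20 mm of their starts (all of step 1 and z of module in the frame of nest between 0.004 and 0.018 m and horizontal distance between module and nest below 0.007 m and horizontal distance between module_contacts and nest_pads below 0.01 m and angle between the x axis of module and the x axis of nest, either way round below 0.1 rad and angle between module's own z axis and vertical below 0.08 rad and contact force between module and the fingers above 0.5 N and contact force between module and jig below 0.1 N and linear speed of module below 0.02 m/s and angular speed of module below 0.2 rad/s and distance of each of tray_stack, cleaner, parts_bin from where it was at the start of the episode below 0.02 m); the arm keeps its last pose, push and grip.
It fails at once if the module touches the jig (contact force between module and jig above 0.5 N).
It fails at once if the tray stack is pushed out of its place (more than 20 mm) (distance of tray_stack from where it was at the start of the episode above 0.02 m).
It fails at once if the bottle is pushed out of its place (more than 20 mm) (distance of cleaner from where it was at the start of the episode above 0.02 m).
It fails at once if the parts bin is pushed out of its place (more than 20 mm) (distance of parts_bin from where it was at the start of the episode above 0.02 m).
It also fails if it takes over 64 s, if anything falls off the work surface, if the arm or the gripper's body presses on something with over 40 N, if the wrist force passes 120 N, or if a joint passes its speed limit or range.

ROBOT

A 6-joint arm with a two-finger parallel gripper is mounted at the origin on the work surface. World frame = base frame: x ahead of the robot, y to its left, z up, the work surface at z = 0. Lengths are in mm, angles in degrees, forces in N, time in s.
With the tool pointing down it reaches from about 350 to 850 mm from the base axis. Payload 8.1 kg.
Tool frame: the origin (TCP) lies midway between the tips of the shut fingers; the grasp point (between the pads) lies 19 mm behind it; z points along the fingers, y is the line along which they close (so a half turn about z gives the same grasp; the last joint's range is limited). The gripper opens to 85 mm and grips with 20 to 120 N. Pads are 22 mm wide; open, the fingers measure 114 mm over their backs; the gripper's body (76 mm by 85 mm) begins 54 mm behind the grasp point. The pads swing forward as they close: fully open they stand 13 mm farther back than shut.
Start: joints at [-80.409, 7.471, 85.268, -0, 87.261, -4.893], TCP at [150.09, -580.929, 195.392] pointing down, gripper open.
Joint ranges: [-169.43, 169.43], [-51.17, 129.36], [1.28, 143.12], [-76.62, 256.62], [0, 156.53], [-152.29, 152.29]. Speed limits (degrees/s): [136.94, 136.94, 159.86, 180, 180, 180].

INTERFACE

Orientations are given as [roll, pitch, yaw] about the fixed x, y, z axes, in that order (R = Rz(yaw) Ry(pitch) Rx(roll)).
In Python, from bench import sense, snapshot, camera_params, hand_in, masks_of, pinpoint gives the robot as it stands.
- The arm moves only by the tool step_arm, never from a script. Its argument "targets" is a list of rows, each an object with "angular": the turn, a rotation vector about the tool's x, y, z scaled (see below), a list of three; "dp": the shift along the tool's x, y, z scaled (see below), a list of three; "fingers": the closure, from 0 (fully open) to 1 (shut). A call has exactly 8 rows; each row is the pose to reach, as a shift and turn from the pose commanded when the call began, along the tool's axes at that moment, turning the shorter way round; what a row does not reach only later rows make up. The controller multiplies each number of a shift by 0.2 m and each number of a turn by 180 degrees. A row lasts 1/8 s, in which the tool goes at most 62.5 mm and 10.7 degrees, less where a joint would pass 70% of its speed; a pose out of reach is approached as far as the arm can. A call with a number of a shift or a turn outside -1 to 1 is refused whole. A call with a gripper value outside its range is refused whole. The fingers move at their own pace and stop on an object; "newtons" is the grip in N (left out, the last holds). Time passes only in rows, so rows that repeat a pose let the fingers close, or fill a call up. It gives the time, the measured TCP pose, the force, the opening and the grip force at its end, in the units of the state.
- sense(): the state, without advancing time (a new reading comes with each control period).
- snapshot(name): name is "scene" or "top"; returns the picture (400x640x3 uint8, blue, green, red); there is no depth.
- camera_params(name): a dict with "vfov" (degrees; the focal length in pixels is half the picture's height over the tangent of half this angle, whatever the lens; pixels are square), "cx", "cy" (the principal point, pixels), "D" ([k1, k2, p1, p2, k3] as OpenCV has them; the pictures are not rectified), "R" (3x3) and "t" (3): a world point X has camera coordinates R X + t. Camera axes: x right, y down, z forward; pixel columns grow to the right and rows downward; lengths in mm; the calibration is good to about 2 mm. A picture is of the moment at which its call begins. camera_params takes no time and is no camera call.
- hand_in(): hands the job in; it is judged then, once.
Trained networks look in the newest picture that a camera, given by its name, has taken for a name from the list of things; names that differ only in an ending like _2 or _b are one class to them, and where a whole thing is asked for, a point or a joint stands for the part that bears it (a point fixed in the world has none). Each returns a list of dicts, best first, with "conf" (0 to 1); they miss things now and then, are a little off and sometimes report something else, mostly with a low value. They report only what shows in the picture. A call takes as long as a camera call. They do not tell look-alikes from the thing itself.
- masks_of(camera, label): "pixels" (400x640 bool, what is visible of it) and "at" ([column, row] in pixels, amid what is visible of it).
- pinpoint(camera, label): "at" ([column, row] in pixels: a listed point, or the origin of a listed thing).
The state is a dict: "time": time; "joint_pos": joint angles; "qd": joint speeds; "joint_efforts": joint torques, N m; "tool_pos": TCP position; "tcp_rot": TCP orientation; "ft_force": force on the tool from outside, world axes, zero at the start; "wrist_torque": the same for the moment, N m; "finger_gap": finger opening in mm; "grip_force": force on a finger pad.
Only numpy, scipy, OpenCV 4.12 (cv2) and the standard library are available. Lean on these libraries where they do the work, as an engineer would, in place of code of your own. Each camera call takes 0.05 s, during which the arm holds its last target. There are 200 camera calls.

## Working session

There is one attempt and no reset: what is moved stays moved. The work goes in short steps, Python scripts to look and compute and a tool call to move; the robot and the scene stay as the last step left them, time stands still between calls to the robot, and variables do not carry over. Pictures are saved under pics/ and viewed, at most 13 in all, crops included, and the job is handed in when it is done.

Besides the shell and the picture viewer there is one more tool, called after "Request:" by a JSON object that holds its "name" and its "arguments". step_arm: Moves the arm, as the interface text tells. Its arguments: {"type":"object","properties":{"targets":{"type":"array","items":{"type":"object","properties":{"angular":{"type":"array","items":{"type":"number","minimum":-1,"maximum":1}},"dp":{"type":"array","items":{"type":"number","minimum":-1,"maximum":1}},"fingers":{"type":"number"}}}},"newtons":{"type":"number"}},"required":["targets"]}

```bash
mkdir -p pics
python3 - <<'E'
from bench import *
import cv2
s=sense(); print(s['time'],s['tool_pos'],s['tcp_rot'],s['finger_gap'])
for n in('scene','top'):
    cv2.imwrite(f'pics/{n}0.png',snapshot(n)); p=camera_params(n); print(n,p)
    for l in('jig','nest','nest_pads','plug_left_top','plug_right_top','tray','module','module_contacts','tray_stack','cleaner','parts_bin'):
        print(l,[(round(float(d['conf']),2),[round(float(v),1) for v in d['at']]) for d in pinpoint(n,l)][:4])
print(sense()['time'])
E
```

```text
0.0 [ 149.97738724 -580.30292375  194.34343263] [-1.79893266e+02 -8.91784243e-03  1.44808776e+01] 85.3276751122104
scene {'vfov': 53.39973649133829, 'cx': 319.1549457600965, 'cy': 199.50442659995085, 'D': array([-0.05021425,  0.        ,  0.        ,  0.        ,  0.        ]), 'R': array([[ 0.63521977,  0.77229301, -0.00770412],
       [ 0.52228523, -0.43689125, -0.73235523],
       [-0.56895868,  0.46118278, -0.68087919]]), 't': array([-436.93538871, -229.72340869, 1164.93841997])}
jig [(0.68, [204.9, 293.3])]
nest [(0.65, [202.7, 290.1])]
nest_pads [(0.96, [192.4, 269.7])]
plug_left_top [(0.71, [193.9, 240.0])]
plug_right_top [(0.6, [161.3, 263.8])]
tray [(0.98, [366.5, 195.1]), (0.19, [204.7, 293.6])]
module [(0.79, [361.8, 196.8]), (0.64, [414.1, 165.3]), (0.64, [456.1, 213.8]), (0.63, [300.3, 153.1])]
module_contacts [(0.7, [397.6, 156.7]), (0.61, [473.4, 213.0]), (0.6, [285.2, 151.1]), (0.57, [350.1, 185.1])]
tray_stack [(0.82, [265.8, 221.0])]
cleaner [(0.98, [365.6, 274.0]), (0.47, [206.4, 290.5])]
parts_bin [(0.61, [319.6, 312.4])]
top {'vfov': 57.10098457118012, 'cx': 320.
[... 168 characters left out ...]
9.04237657e-04],
       [-9.78442499e-01, -2.50836900e-02, -2.04990451e-01],
       [ 2.04899358e-01,  6.17703099e-03, -9.78763555e-01]]), 't': array([ 57.69217263, 586.36449866, 674.67627494])}
jig [(0.58, [446.5, 203.6])]
nest [(0.74, [452.2, 187.5])]
nest_pads [(0.79, [454.5, 212.7])]
plug_left_top [(0.65, [439.5, 235.9])]
plug_right_top [(0.61, [472.3, 240.4])]
tray []
module [(0.73, [253.9, 195.2]), (0.73, [221.7, 119.2]), (0.59, [255.0, 306.3]), (0.23, [448.7, 199.9])]
module_contacts [(0.73, [255.6, 218.8]), (0.69, [175.7, 215.1]), (0.63, [198.4, 108.4]), (0.57, [272.0, 322.4])]
tray_stack [(0.79, [358.5, 240.5])]
cleaner [(0.93, [331.1, 126.7])]
parts_bin [(0.61, [381.7, 127.3])]
1.2
```

View pics/top0.png

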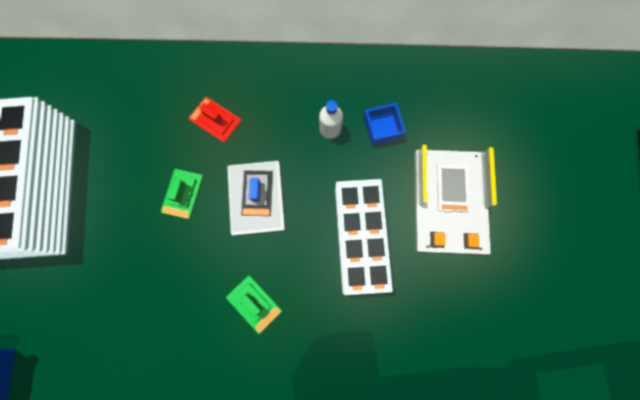

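View pics/scene0.png

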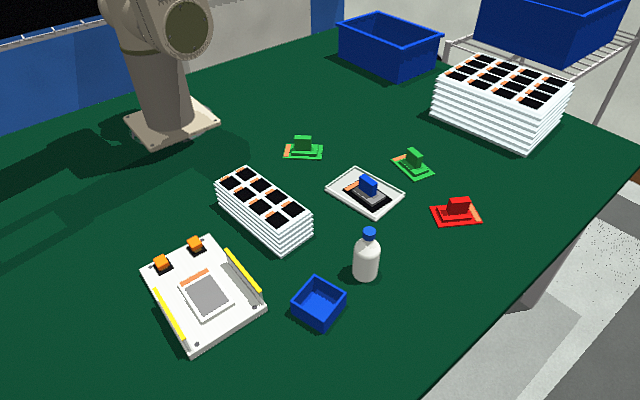

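Candidates in top view: blue-grip module in tray (255,190) — chosen; green (183,195), green (254,305) and red (215,118) are look-alikes. The jig's plugs and both copper ends face the robot.

```bash
cat > h.py <<'E'
from bench import *
import numpy as np, cv2
from scipy.optimize import least_squares
def proj(n,X):
    p=camera_params(n); f=200/np.tan(np.radians(p['vfov']/2))
    K=np.array([[f,0,p['cx']],[0,f,p['cy']],[0,0,1.]])
    return cv2.projectPoints(np.array(X,float).reshape(-1,1,3),cv2.Rodrigues(p['R'])[0],np.array(p['t'],float),K,p['D'])[0].reshape(-1,2)
def place(q,P):
    P=np.array(P,float).reshape(-1,3); c,s=np.cos(q[2]),np.sin(q[2])
    return P@np.array([[c,s,0],[-s,c,0],[0,0,1]])+[q[0],q[1],0]
def blobs(img,lo,hi,box,minA=15):
    m=cv2.inRange(cv2.cvtColor(img,cv2.COLOR_BGR2HSV),lo,hi); k=np.zeros_like(m); k[box[1]:box[3],box[0]:box[2]]=255
    n,_,st,c=cv2.connectedComponentsWithStats(m&k)
    return [(st[i,4],c[i].round(1),st[i,:4]) for i in range(1,n) if st[i,4]>=minA]
def box(cx,cy,z0,z1,a,b): return [[cx+i*a/2,cy+j*b/2,z] for z in(z0,z1) for i,j in((-1,-1),(1,-1),(1,1),(-1,1))]
def draw(img,n,q,boxes,S,col,off):
    for b in boxes:
        u=((proj(n,place(q,b))-off+.5)*S).astype(int).reshape(2,4,1,2)
        for w in u: cv2.polylines(img,[w],True,col,1)
E
python3 - <<'E'
from h import *
im={n:cv2.imread(f'pics/{n}0.png') for n in('scene','top')}
print('yel',blobs(im['top'],(22,120,120),(35,255,255),(400,130,520,260)))
print('ora',blobs(im['top'],(8,150,120),(20,255,255),(400,130,520,260),8))
print('yelS',blobs(im['scene'],(22,120,120),(35,255,255),(130,220,280,360)))
print('blue',blobs(im['top'],(100,100,60),(125,255,255),(230,160,290,240)), blobs(im['scene'],(100,100,60),(125,255,255),(330,160,400,220)))
obs=[('top',[25,0,28],[452.2,187.5]),('top',[-25,0,28],[454.5,212.7]),('scene',[25,0,28],[202.7,290.1]),('scene',[-25,0,28],[192.4,269.7]),('top',[0,0,0],[446.5,203.6]),('scene',[0,0,0],[204.9,293.3])]
pl=[('top',35,[439.5,235.9]),('top',-35,[472.3,240.4]),('scene',35,[193.9,240]),('scene',-35,[161.3,263.8])]
def res(v):
    r=[proj(n,place(v[:3],P))[0]-u for n,P,u in obs[:4]]
    r+=[proj(n,place(v[:3],[-85,y,v[3] if y>0 else v[4]]))[0]-u for n,y,u in pl]
    return np.ravel(r)
s=least_squares(res,[600,-200,0,38,38],loss='soft_l1'); J=s.x; print('jig',J,res(J).round(1))
ob=[('top',[0,0,4],[253.9,195.2]),('top',[-50,0,4],[255.6,218.8]),('scene',[0,0,4],[361.8,196.8]),('scene',[-50,0,4],[350.1,185.1])]
f=lambda v:np.ravel([proj(n,place(v,P))[0]-u for n,P,u in ob])
m=least_squares(f,[600,100,0],loss='soft_l1').x; print('mod',m,f(m).round(1))
for l,u,v in(('stack',[358.5,240.5],[265.8,221.0]),('cl',[331.1,126.7],[365.6,274]),('bin',[381.7,127.3],[319.6,312.4])):
    g=lambda v2:np.r_[proj('top',[*v2,0])[0]-u,proj('scene',[*v2,0])[0]-v]
    print(l,least_squares(g,[600,0]).x)
S=5
def view(x0,y0,w,h,n):
    return cv2.resize(im[n][y0:y0+h,x0:x0+w],None,fx=S,fy=S,interpolation=cv2.INTER_CUBIC)
a=view(405,135,100,120,'top'); draw(a,'top',J,[box(0,0,0,18,220,150),box(25,0,18,28,100,64),box(45,69,18,60,120,7),box(45,-69,18,60,120,7),box(-85,35,J[3]-12,J[3],26,22),box(-85,-35,J[4]-12,J[4],26,22)],S,(255,0,255),[405,135])
b=view(225,155,60,120,'top'); draw(b,'top',m,[box(0,0,4,9,100,64),box(0,0,17,53,44,18)],S,(0,255,0),[225,155])
cv2.imwrite('pics/ov.png',np.hstack([a,b])[:600])
E
```

```text
yel [(np.int32(214), array([423.9, 171.3]), array([422, 144,   5,  59], dtype=int32)), (np.int32(323), array([492.5, 175.9]), array([488, 147,   9,  59], dtype=int32))]
ora [(np.int32(139), array([439. , 238.9]), array([434, 233,  11,  13], dtype=int32)), (np.int32(143), array([473. , 240.3]), array([468, 234,  11,  14], dtype=int32))]
yelS [(np.int32(266), array([242.7, 270. ]), array([224, 247,  38,  46], dtype=int32)), (np.int32(274), array([169.1, 314.1]), array([152, 287,  34,  54], dtype=int32))]
blue [(np.int32(226), array([254. , 188.9]), array([249, 178,  11,  23], dtype=int32))] [(np.int32(308), array([367.4, 184.8]), array([358, 173,  20,  24], dtype=int32))]
jig [ 5.93602039e+02 -2.04507459e+02 -7.59587983e-03  4.17962128e+01
  2.63296506e+01] [ 0.7  0.7 -0.6 -1.   2.3  1.  -0.   3.6  0.6  3.5 -0.5  0.8 -0.4  0.2
  0.5 -0.6]Traceback (most recent call last):
  File "<stdin>", line 16, in <module>
    return func(*args, **kwargs)
    result = trf(vector_fun.fun, vector_fun.jac, x0, f0, J0, lb, ub, ftol, xtol,
                 gtol, max_nfev, x_scale, loss_function, tr_solv
[... 777 characters left out ...]
ded, method,
                             ^^^^^^^^^^^^^^^^^^^^^^
                             mf)
                             ^^^
    df = [f_eval - f0 for f_eval in f_evals]
                                    ^^^^^^^
    f = np.atleast_1d(self.fun(x, *self.args, **self.kwargs))
                      ~~~~~~~~^^^^^^^^^^^^^^^^^^^^^^^^^^^^^^
    return np.atleast_1d(self.fun(x))
                         ~~~~~~~~^^^
    return self.f(x, *self.args, **self.kwargs)
           ~~~~~~^^^^^^^^^^^^^^^^^^^^^^^^^^^^^^
  File "<stdin>", line 15, in <lambda>
  File "h.py", line 5, in proj
    p=camera_params(n); f=200/np.tan(np.radians(p['vfov']/2))
ValueError: time passes only in moves, steps and waits
```

```bash
python3 - <<'E'
s=open('h.py').read().replace("def proj(","CP={n:camera_params(n) for n in('scene','top')}\ndef proj(").replace("p=camera_params(n); f","p=CP[n]; f")
open('h.py','w').write(s)
E
cat > fit.py <<'E'
from h import *
im={n:cv2.imread(f'pics/{n}0.png') for n in('scene','top')}
print(sense()['time'])
obs=[('top',[25,0,28],[452.2,187.5]),('top',[-25,0,28],[454.5,212.7]),('scene',[25,0,28],[202.7,290.1]),('scene',[-25,0,28],[192.4,269.7]),
('top',[45,69,58],[423.9,171.3]),('top',[45,-69,58],[492.5,175.9]),('scene',[45,69,58],[242.7,270]),('scene',[45,-69,58],[169.1,314.1]),
('top',[-85,35,36],[439,238.9]),('top',[-85,-35,36],[473,240.3])]
f=lambda v:np.ravel([proj(n,place(v,P))[0]-u for n,P,u in obs])
J=least_squares(f,[600,-200,0],loss='soft_l1').x; print('jig',J,f(J).round(1))
ob=[('top',[0,0,4],[253.9,195.2]),('top',[-50,0,4],[255.6,218.8]),('scene',[0,0,4],[361.8,196.8]),('scene',[-50,0,4],[350.1,185.1]),('top',[-2,0,45],[254,188.9]),('scene',[3,0,36],[367.4,184.8])]
f=lambda v:np.ravel([proj(n,place(v,P))[0]-u for n,P,u in ob])
m=least_squares(f,[600,100,0],loss='soft_l1').x; print('mod',m,f(m).round(1))
for l,u,v in(('stack',[358.5,240.5],[265.8,221.0]),('cl',[331.1,126.7],[365.6,274]),('bin',[381.7,127.3],[319.6,312.4])):
    g=lambda v2:np.r_[proj('top',[*v2,0])[0]-u,proj('scene',[*v2,0])[0]-v]
    print(l,least_squares(g,[600,0]).x)
S=5
def view(x0,y0,w,h,n):
    return cv2.resize(im[n][y0:y0+h,x0:x0+w],None,fx=S,fy=S,interpolation=cv2.INTER_CUBIC)
a=view(405,135,100,120,'top'); draw(a,'top',J,[box(0,0,0,18,220,150),box(25,0,18,28,100,64),box(45,69,18,60,120,7),box(45,-69,18,60,120,7),box(-85,35,28,40,26,22),box(-85,-35,28,40,26,22)],S,(255,0,255),[405,135])
b=view(225,155,60,120,'top'); draw(b,'top',m,[box(0,0,4,9,100,64),box(0,0,17,53,44,18)],S,(0,255,0),[225,155])
cv2.imwrite('pics/ov.png',np.hstack([a,b])[:600])
E
python3 fit.py
```

```text
1.2
jig [ 5.95073037e+02 -2.04819631e+02 -2.03375681e-02] [ 1.   0.1 -0.7 -1.7  2.3  1.8  0.3  4.1  0.3  1.8 -0.6  0.2 -0.6 -0.8
 -0.8 -2.4 -0.3 -0.2  0.3 -0. ]
mod [5.99313401e+02 2.10371590e+02 8.94893178e-03] [ 3.4 -0.5  0.5 -1.2  3.3 -2.3  0.2 -1.3 -0.1  2.5 -0.3 -0.1]
stack [510.9426749   -9.55390882]
cl [760.51671392  54.9132715 ]
bin [765.61720709 -62.73690091]
```

View pics/ov.png

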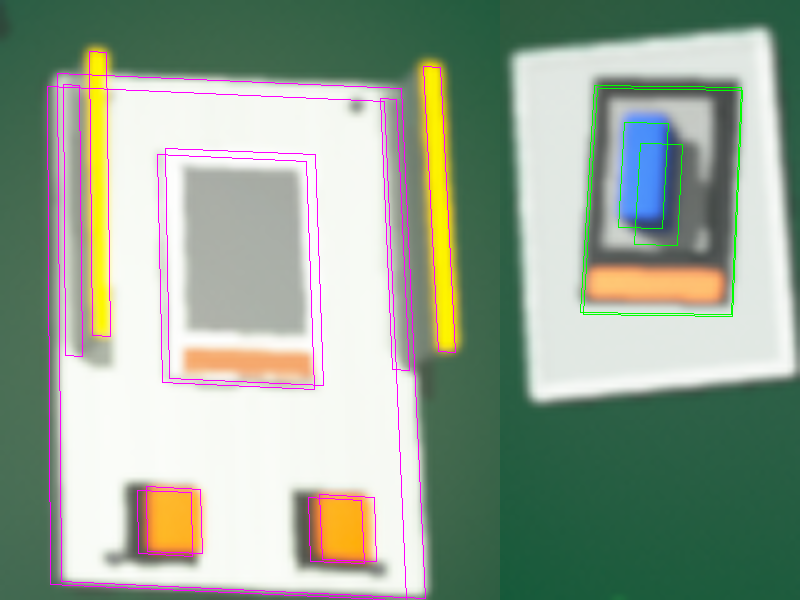

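Request:
{"name": "step_arm", "arguments": {"targets": [{"dp": [0.464, -0.296, 0.112], "angular": [0, 0, 0.044], "fingers": 1}, {"dp": [0.7, -0.44, 0.17], "angular": [0, 0, 0.087], "fingers": 1}, {"dp": [0.928, -0.592, 0.225], "angular": [0, 0, 0.087], "fingers": 1}, {"dp": [0.928, -0.592, 0.225], "angular": [0, 0, 0.087], "fingers": 1}, {"dp": [0.928, -0.592, 0.225], "angular": [0, 0, 0.087], "fingers": 1}, {"dp": [0.928, -0.592, 0.225], "angular": [0, 0, 0.087], "fingers": 1}, {"dp": [0.928, -0.592, 0.225], "angular": [0, 0, 0.087], "fingers": 1}, {"dp": [0.928, -0.592, 0.225], "angular": [0, 0, 0.087], "fingers": 1}], "newtons": 40}}

```text
time: 2.2
tool_pos: [299.6, -420.8, 150.7]
tcp_rot: [180.0, -0.0, -1.3]
ft_force: [0.1, 0.6, 0.2]
finger_gap: -0.6
grip_force: 0.0
```

Request:
{"name": "step_arm", "arguments": {"targets": [{"dp": [0.239, -0.232, 0.1], "fingers": 1}, {"dp": [0.478, -0.465, 0.2], "fingers": 1}, {"dp": [0.717, -0.7, 0.3], "fingers": 1}, {"dp": [0.956, -0.93, 0.4], "fingers": 1}, {"dp": [0.956, -0.93, 0.4], "fingers": 1}, {"dp": [0.956, -0.93, 0.4], "fingers": 1}, {"dp": [0.956, -0.93, 0.4], "fingers": 1}, {"dp": [0.956, -0.93, 0.4], "fingers": 1}]}}

```text
validation failed for argument at $.ta...
```

Request:
{"name": "step_arm", "arguments": {"targets": [{"dp": [0.239, -0.232, 0.1], "angular": [0, 0, 0], "fingers": 1}, {"dp": [0.478, -0.465, 0.2], "angular": [0, 0, 0], "fingers": 1}, {"dp": [0.717, -0.7, 0.3], "angular": [0, 0, 0], "fingers": 1}, {"dp": [0.956, -0.93, 0.4], "angular": [0, 0, 0], "fingers": 1}, {"dp": [0.956, -0.93, 0.4], "angular": [0, 0, 0], "fingers": 1}, {"dp": [0.956, -0.93, 0.4], "angular": [0, 0, 0], "fingers": 1}, {"dp": [0.956, -0.93, 0.4], "angular": [0, 0, 0], "fingers": 1}, {"dp": [0.956, -0.93, 0.4], "angular": [0, 0, 0], "fingers": 1}]}}

```text
time: 3.2
tool_pos: [494.8, -239.2, 71.0]
tcp_rot: [180.0, -0.0, -1.3]
ft_force: [-0.7, 0.2, -1.3]
finger_gap: -0.1
grip_force: 0.0
```

Request:
{"name": "step_arm", "arguments": {"targets": [{"dp": [0.072, -0.006, 0.05], "angular": [0, 0, 0], "fingers": 1}, {"dp": [0.072, -0.006, 0.1], "angular": [0, 0, 0], "fingers": 1}, {"dp": [0.072, -0.006, 0.13], "angular": [0, 0, 0], "fingers": 1}, {"dp": [0.072, -0.006, 0.15], "angular": [0, 0, 0], "fingers": 1}, {"dp": [0.072, -0.006, 0.17], "angular": [0, 0, 0], "fingers": 1}, {"dp": [0.072, -0.006, 0.18], "angular": [0, 0, 0], "fingers": 1}, {"dp": [0.072, -0.006, 0.19], "angular": [0, 0, 0], "fingers": 1}, {"dp": [0.072, -0.006, 0.19], "angular": [0, 0, 0], "fingers": 1}]}}

```text
time: 4.2
tool_pos: [509.6, -236.9, 32.3]
tcp_rot: [-180.0, 0.0, -1.2]
ft_force: [0.1, 0.1, 0.2]
finger_gap: -0.1
grip_force: 0.0
```

Request:
{"name": "step_arm", "arguments": {"targets": [{"dp": [0, 0, 0.005], "angular": [0, 0, 0], "fingers": 1}, {"dp": [0, 0, 0.005], "angular": [0, 0, 0], "fingers": 1}, {"dp": [0, 0, 0.01], "angular": [0, 0, 0], "fingers": 1}, {"dp": [0, 0, 0.01], "angular": [0, 0, 0], "fingers": 1}, {"dp": [0, 0, 0.015], "angular": [0, 0, 0], "fingers": 1}, {"dp": [0, 0, 0.015], "angular": [0, 0, 0], "fingers": 1}, {"dp": [0, 0, 0.015], "angular": [0, 0, 0], "fingers": 1}, {"dp": [0, 0, 0.015], "angular": [0, 0, 0], "fingers": 1}]}}

```text
time: 5.2
tool_pos: [509.6, -236.9, 29.4]
tcp_rot: [-180.0, -0.0, -1.2]
ft_force: [0.2, 0.5, 0.3]
finger_gap: 0.2
grip_force: 0.0
```

Run:
```python
from h import *
a=snapshot('top'); b=snapshot('scene'); s=sense(); print(s['tool_pos'],s['ft_force'],proj('top',[509.6,-237,30]),proj('scene',[509.6,-237,30]))
r=lambda i,x,y:cv2.resize(i[y:y+120,x:x+80],None,fx=5,fy=5,interpolation=cv2.INTER_CUBIC)
cv2.imwrite('pics/p1.png',np.hstack([r(a,420,180),r(b,130,200)]))
```

```text
[ 509.60311556 -236.96408696   29.43175425] [ 0.25867572 -0.13251956 -0.83797731] [[471.60677436 240.436088  ]] [[162.41055201 261.88970591]]
```

View pics/p1.png

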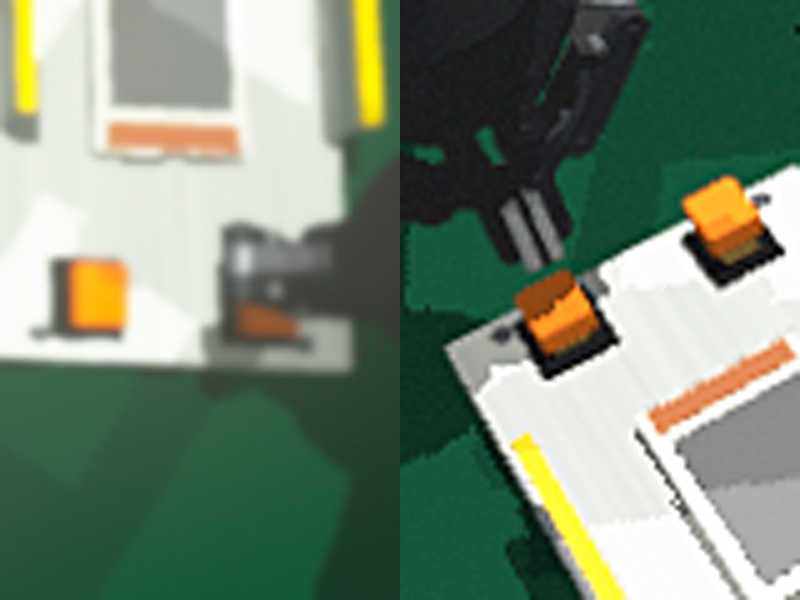

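The fingertips show above the right cap (crop ≈ (541,268), cap top ≈ (548,290)), shadow on the cap, no contact yet. Continue down in small steps watching the force.

Request:
{"name": "step_arm", "arguments": {"targets": [{"dp": [0, 0, 0.003], "angular": [0, 0, 0], "fingers": 1}, {"dp": [0, 0, 0.006], "angular": [0, 0, 0], "fingers": 1}, {"dp": [0, 0, 0.01], "angular": [0, 0, 0], "fingers": 1}, {"dp": [0, 0, 0.013], "angular": [0, 0, 0], "fingers": 1}, {"dp": [0, 0, 0.016], "angular": [0, 0, 0], "fingers": 1}, {"dp": [0, 0, 0.02], "angular": [0, 0, 0], "fingers": 1}, {"dp": [0, 0, 0.02], "angular": [0, 0, 0], "fingers": 1}, {"dp": [0, 0, 0.02], "angular": [0, 0, 0], "fingers": 1}]}}

```text
time: 6.3
tool_pos: [509.6, -236.9, 25.4]
tcp_rot: [180.0, -0.0, -1.2]
ft_force: [-0.4, -0.2, 0.8]
finger_gap: 0.3
grip_force: 0.0
```

Run:
```python
from h import *
s=sense(); print(s['tool_pos'],s['ft_force'],s['joint_pos'],s['joint_efforts'])
for n in('top','scene'):
    p=CP[n]; print(n,-p['R'].T@p['t'])
```

```text
[ 509.60366497 -236.92921175   25.41966196] [-0.41909603 -0.15164263  0.82089971] [-3.01630669e+01  1.01138874e+01  1.00829984e+02  1.24293164e-03
  6.90537555e+01  6.10113584e+01] [-9.61605765e-04 -5.42681229e+01 -4.50299406e+01 -1.19750903e-04
  2.20693284e-03 -3.04465368e-05]
top [433.9937571   68.2136081  780.59984019]
scene [1060.33296964 -300.17153489  621.57698147]
```

Request:
{"name": "step_arm", "arguments": {"targets": [{"dp": [0, 0, 0.004], "angular": [0, 0, 0], "fingers": 1}, {"dp": [0, 0, 0.008], "angular": [0, 0, 0], "fingers": 1}, {"dp": [0, 0, 0.012], "angular": [0, 0, 0], "fingers": 1}, {"dp": [0, 0, 0.015], "angular": [0, 0, 0], "fingers": 1}, {"dp": [0, 0, 0.018], "angular": [0, 0, 0], "fingers": 1}, {"dp": [0, 0, 0.02], "angular": [0, 0, 0], "fingers": 1}, {"dp": [0, 0, 0.02], "angular": [0, 0, 0], "fingers": 1}, {"dp": [0, 0, 0.02], "angular": [0, 0, 0], "fingers": 1}]}}

```text
time: 7.3
tool_pos: [509.6, -236.9, 21.4]
tcp_rot: [-180.0, -0.0, -1.2]
ft_force: [0.2, -0.4, 0.6]
finger_gap: -0.2
grip_force: 0.0
```

Run:
```python
from h import *
b=snapshot('scene'); a=snapshot('top'); s=sense(); print(s['tool_pos'],s['ft_force'])
r=lambda i,x,y:cv2.resize(i[y:y+75,x:x+50],None,fx=8,fy=8,interpolation=cv2.INTER_CUBIC)
cv2.imwrite('pics/p2.png',np.hstack([r(a,445,190),r(b,135,215)]))
```

```text
[ 509.60813963 -236.95592909   21.44438837] [-0.95353046  0.45179178 -0.19109793]
```

View pics/p2.png

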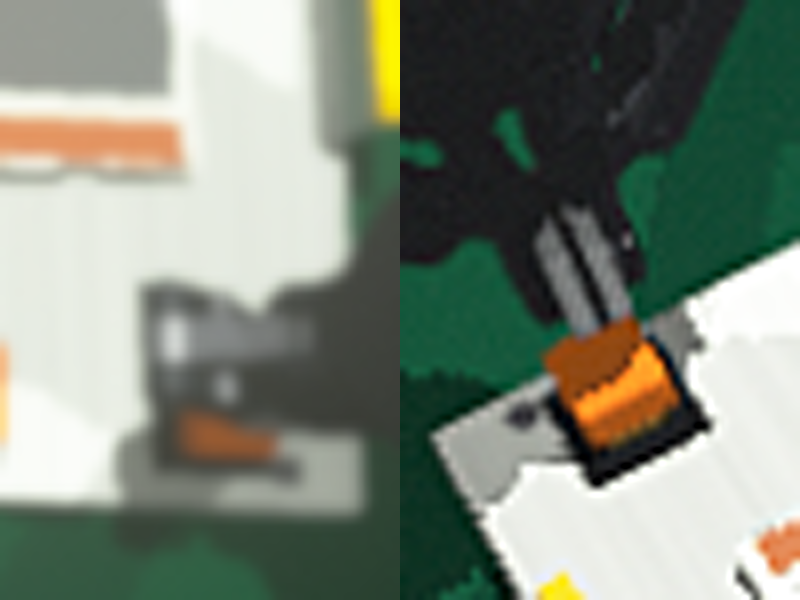

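Request:
{"name": "step_arm", "arguments": {"targets": [{"dp": [0, 0, 0.004], "angular": [0, 0, 0], "fingers": 1}, {"dp": [0, 0, 0.006], "angular": [0, 0, 0], "fingers": 1}, {"dp": [0, 0, 0.009], "angular": [0, 0, 0], "fingers": 1}, {"dp": [0, 0, 0.012], "angular": [0, 0, 0], "fingers": 1}, {"dp": [0, 0, 0.015], "angular": [0, 0, 0], "fingers": 1}, {"dp": [0, 0, 0.018], "angular": [0, 0, 0], "fingers": 1}, {"dp": [0, 0, 0.018], "angular": [0, 0, 0], "fingers": 1}, {"dp": [0, 0, 0.018], "angular": [0, 0, 0], "fingers": 1}]}}

```text
time: 8.4
tool_pos: [509.6, -236.9, 17.8]
tcp_rot: [-180.0, 0.0, -1.2]
ft_force: [-0.5, -0.0, 0.3]
finger_gap: -0.1
grip_force: 0.0
```

Run:
```python
from h import *
b0=cv2.imread('pics/scene0.png'); b=snapshot('scene'); a0=cv2.imread('pics/top0.png'); a=snapshot('top')
for i in(b0,b): print(blobs(i,(4,120,40),(22,255,255),(145,245,185,285),8))
for i in(a0,a): print(blobs(i,(4,120,30),(22,255,255),(455,220,490,255),8))
r=lambda i,x,y:cv2.resize(i[y:y+50,x:x+50],None,fx=8,fy=8,interpolation=cv2.INTER_NEAREST)
cv2.imwrite('pics/p3.png',np.hstack([r(b0,135,225),r(b,135,225)]))
for z in(18,30,45): print(z,proj('scene',[[509.6,-237,z],[498.6,-237,z],[520.6,-237,z]]).round(1).tolist())
```

```text
[(np.int32(191), array([161. , 262.1]), array([153, 254,  17,  17], dtype=int32)), (np.int32(16), array([182.3, 282.7]), array([180, 281,   5,   4], dtype=int32))]
[(np.int32(172), array([161.2, 262.8]), array([153, 256,  17,  15], dtype=int32)), (np.int32(16), array([182.3, 282.7]), array([180, 281,   5,   4], dtype=int32))]
[(np.int32(160), array([472.7, 240.4]), array([467, 234,  12,  14], dtype=int32))]
[(np.int32(36), array([472.2, 244.6]), array([468, 242,  11,   5], dtype=int32))]
18 [[164.2, 265.8], [161.8, 262.3], [166.5, 269.4]]
30 [[162.4, 261.9], [160.1, 258.4], [164.8, 265.5]]
45 [[160.2, 256.9], [157.8, 253.3], [162.6, 260.5]]
```

View pics/p3.png

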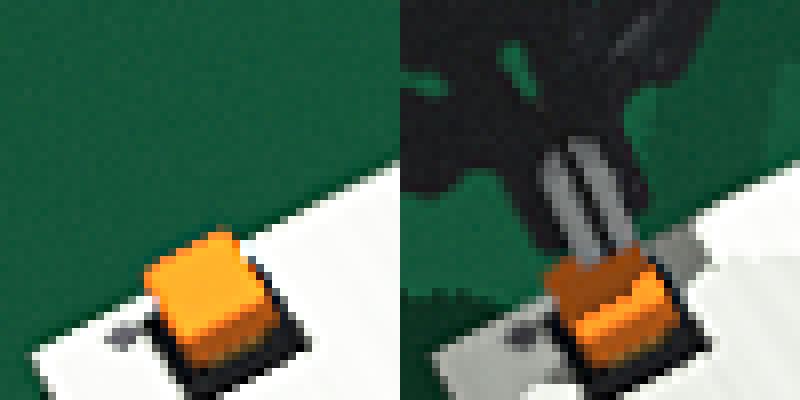

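Fingertips overlap the cap's far edge from above (≈(162,258) in scene): tips are really well above the reported height, still descending onto the cap.

Request:
{"name": "step_arm", "arguments": {"targets": [{"dp": [0, 0, 0.004], "angular": [0, 0, 0], "fingers": 1}, {"dp": [0, 0, 0.008], "angular": [0, 0, 0], "fingers": 1}, {"dp": [0, 0, 0.012], "angular": [0, 0, 0], "fingers": 1}, {"dp": [0, 0, 0.016], "angular": [0, 0, 0], "fingers": 1}, {"dp": [0, 0, 0.02], "angular": [0, 0, 0], "fingers": 1}, {"dp": [0, 0, 0.024], "angular": [0, 0, 0], "fingers": 1}, {"dp": [0, 0, 0.028], "angular": [0, 0, 0], "fingers": 1}, {"dp": [0, 0, 0.028], "angular": [0, 0, 0], "fingers": 1}]}}

```text
time: 9.5
tool_pos: [509.5, -236.9, 12.1]
tcp_rot: [-180.0, 0.0, -1.2]
ft_force: [-0.7, -0.6, 0.3]
finger_gap: -0.0
grip_force: 0.0
```

Request:
{"name": "step_arm", "arguments": {"targets": [{"dp": [0, 0, 0.004], "angular": [0, 0, 0], "fingers": 1}, {"dp": [0, 0, 0.008], "angular": [0, 0, 0], "fingers": 1}, {"dp": [0, 0, 0.012], "angular": [0, 0, 0], "fingers": 1}, {"dp": [0, 0, 0.016], "angular": [0, 0, 0], "fingers": 1}, {"dp": [0, 0, 0.02], "angular": [0, 0, 0], "fingers": 1}, {"dp": [0, 0, 0.024], "angular": [0, 0, 0], "fingers": 1}, {"dp": [0, 0, 0.024], "angular": [0, 0, 0], "fingers": 1}, {"dp": [0, 0, 0.024], "angular": [0, 0, 0], "fingers": 1}]}}

```text
time: 10.5
tool_pos: [509.6, -236.9, 7.4]
tcp_rot: [-180.0, 0.0, -1.2]
ft_force: [-0.4, 0.1, -0.6]
finger_gap: 0.0
grip_force: 0.0
```

Run:
```python
from h import *
b=snapshot('scene'); a=snapshot('top')
cv2.imwrite('pics/s4.png',b);cv2.imwrite('pics/t4.png',a)
print(blobs(b,(4,120,40),(22,255,255),(145,245,178,280),8),blobs(a,(4,120,30),(22,255,255),(455,220,490,255),8))
h=cv2.cvtColor(b,cv2.COLOR_BGR2HSV)[246:272,152:176]
for r,row in enumerate(h): print(246+r,''.join('o' if 4<p[0]<22 and p[1]>120 and p[2]>40 else ('#' if p[2]<60 else 'g' if p[1]<60 and p[2]<190 else 'W' if p[1]<60 else '.') for p in row))
```

```text
[(np.int32(131), array([161.6, 264.3]), array([153, 258,  17,  13], dtype=int32))] [(np.int32(26), array([472.5, 245.2]), array([468, 243,  11,   4], dtype=int32))]
246 ######ggg####...........
247 ######gggg####..........
248 ###gg##ggg####..........
249 ##ggg##gggg####.......#.
250 ##gggg##ggg#g##.......gW
251 ##gggg##gggg####.....gWW
252 ###gggg#gggg####...ggWWW
253 ###gggg##ggg####.ggggWWW
254 ####gggg#gggg###ggggggWW
255 ####gggg##ggggggggggggWW
256 #####gggg#gggggggggggggW
257 .####gggg##ggg#ggggggggg
258 .####ggggg#gggo#gggggggW
259 .o###.gggg#.g.oo#gggggWW
260 .ooooo.ggg#ooooo#ggggWWW
261 ..ooooogg.ooooooo#gWWWWW
262 gg.oooooooooooooo#gWWWWW
263 gg.ooooooooooooooo#WWWWW
264 gg#ooooooooooooooo#gWWWW
265 g##ooooooooooooooo##gWWW
266 gg##ooooooooooooo####WWW
267 gg###ooooooooooo#####gWW
268 ggg##ooooooooo.#######WW
269 gggg##oooooo.#######WWWW
270 gggg##ooooo#######gWWWWW
271 ggggg###########gWWWWWWW
```

Request:
{"name": "step_arm", "arguments": {"targets": [{"dp": [0, 0, 0.003], "angular": [0, 0, 0], "fingers": 1}, {"dp": [0, 0, 0.006], "angular": [0, 0, 0], "fingers": 1}, {"dp": [0, 0, 0.009], "angular": [0, 0, 0], "fingers": 1}, {"dp": [0, 0, 0.012], "angular": [0, 0, 0], "fingers": 1}, {"dp": [0, 0, 0.015], "angular": [0, 0, 0], "fingers": 1}, {"dp": [0, 0, 0.018], "angular": [0, 0, 0], "fingers": 1}, {"dp": [0, 0, 0.021], "angular": [0, 0, 0], "fingers": 1}, {"dp": [0, 0, 0.021], "angular": [0, 0, 0], "fingers": 1}]}}

```text
time: 11.6
tool_pos: [509.5, -236.9, 3.1]
tcp_rot: [-180.0, 0.0, -1.2]
ft_force: [-0.3, 0.4, 0.1]
finger_gap: -0.1
grip_force: 0.0
```

Request:
{"name": "step_arm", "arguments": {"targets": [{"dp": [0, 0, 0.003], "angular": [0, 0, 0], "fingers": 1}, {"dp": [0, 0, 0.006], "angular": [0, 0, 0], "fingers": 1}, {"dp": [0, 0, 0.009], "angular": [0, 0, 0], "fingers": 1}, {"dp": [0, 0, 0.012], "angular": [0, 0, 0], "fingers": 1}, {"dp": [0, 0, 0.015], "angular": [0, 0, 0], "fingers": 1}, {"dp": [0, 0, 0.018], "angular": [0, 0, 0], "fingers": 1}, {"dp": [0, 0, 0.021], "angular": [0, 0, 0], "fingers": 1}, {"dp": [0, 0, 0.021], "angular": [0, 0, 0], "fingers": 1}]}}

```text
time: 12.6
tool_pos: [509.6, -237.0, -0.5]
tcp_rot: [180.0, -0.0, -1.2]
ft_force: [-2.2, 1.2, 5.4]
finger_gap: -0.2
grip_force: 2.5
```

Run:
```python
from h import *
b=snapshot('scene'); a=snapshot('top')
s=sense(); print(s['tool_pos'],s['ft_force'],s['wrist_torque'])
h=cv2.cvtColor(b,cv2.COLOR_BGR2HSV)[250:274,150:178]
for r,row in enumerate(h): print(250+r,''.join('o' if 4<p[0]<22 and p[1]>120 and p[2]>40 else ('#' if p[2]<60 else 'g' if p[1]<60 and p[2]<190 else 'W' if p[1]<60 else '.') for p in row))
r=lambda i,x,y:cv2.resize(i[y:y+60,x:x+50],None,fx=8,fy=8,interpolation=cv2.INTER_CUBIC)
cv2.imwrite('pics/p5.png',np.hstack([r(a,445,200),r(b,135,225)]))
```

```text
[ 509.63217952 -236.98631843   -0.54346541] [-2.80260926  1.78385447  5.66827448] [0.24571886 0.37216696 0.03654562]
250 #########gggg####.......gWWW
251 ######gg##ggg#####.....gWWWW
252 ######gg###ggg#gg#...gggWWWW
253 #####gggg##gggggg#.ggggggWWW
254 .#####ggg##gggg####ggggggWWW
255 .#####gggg##ggg####gggggggWW
256 ..#####gggg#gggg###ggggggggg
257 ..#####gggg##ggg##gggggggggW
258 ...#####gggg#ggg##gggggggggW
259 ...#####gggg#gggg##ggggggWWW
260 ....o###gggg##gggo#gggggWWWW
261 ....o####gggg#g..oo#ggWWWWWW
262 ..gg.o##o.ggg##.ooo##gWWWWWW
263 gggg.ooooogggooooooo#gWWWWWW
264 gggg#ooooo.goooooooo#gWWWWWW
265 ggg##ooooooooooooooo##gWWWWW
266 g#gg##oooooooooooooo###WWWWW
267 gggg##ooooooooooooo####gWWWW
268 ggggg##oooooooooo#######WWWW
269 gggggg##ooooooo#######WWWWWW
270 gggggg##oooooo######gWWWWWWW
271 ggggggg##ooo######gWWWWWWWWW
272 ggggggg#########gWWWWWWWWWWW
273 ggggWWWg######gWWWWWWWWWWWWW
```

View pics/p5.png

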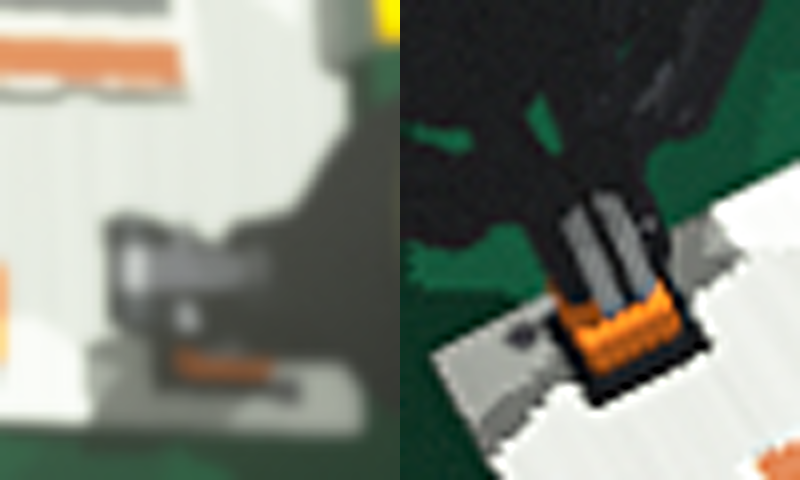

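In contact now (5.5 N, cap sliding); the reported z is about 38–40 mm low. Keep pressing until it goes solid.

Request:
{"name": "step_arm", "arguments": {"targets": [{"dp": [0, 0, 0.003], "angular": [0, 0, 0], "fingers": 1}, {"dp": [0, 0, 0.006], "angular": [0, 0, 0], "fingers": 1}, {"dp": [0, 0, 0.009], "angular": [0, 0, 0], "fingers": 1}, {"dp": [0, 0, 0.012], "angular": [0, 0, 0], "fingers": 1}, {"dp": [0, 0, 0.015], "angular": [0, 0, 0], "fingers": 1}, {"dp": [0, 0, 0.018], "angular": [0, 0, 0], "fingers": 1}, {"dp": [0, 0, 0.02], "angular": [0, 0, 0], "fingers": 1}, {"dp": [0, 0, 0.02], "angular": [0, 0, 0], "fingers": 1}]}}

```text
time: 13.7
tool_pos: [509.7, -237.0, -3.9]
tcp_rot: [180.0, -0.0, -1.2]
ft_force: [-5.8, 2.6, 10.5]
finger_gap: -0.2
grip_force: 5.6
```

Request:
{"name": "step_arm", "arguments": {"targets": [{"dp": [0, 0, 0.003], "angular": [0, 0, 0], "fingers": 1}, {"dp": [0, 0, 0.005], "angular": [0, 0, 0], "fingers": 1}, {"dp": [0, 0, 0.007], "angular": [0, 0, 0], "fingers": 1}, {"dp": [0, 0, 0.009], "angular": [0, 0, 0], "fingers": 1}, {"dp": [0, 0, 0.011], "angular": [0, 0, 0], "fingers": 1}, {"dp": [0, 0, 0.013], "angular": [0, 0, 0], "fingers": 1}, {"dp": [0, 0, 0.015], "angular": [0, 0, 0], "fingers": 1}, {"dp": [0, 0, 0.015], "angular": [0, 0, 0], "fingers": 1}]}}

```text
time: 14.7
tool_pos: [509.9, -237.1, -4.2]
tcp_rot: [180.0, 0.0, -1.2]
ft_force: [-18.3, 8.7, 36.3]
finger_gap: -0.3
grip_force: 18.4
```

Run:
```python
from h import *
b=snapshot('scene'); a=snapshot('top')
s=sense(); print(s['time'],s['tool_pos'],s['tcp_rot'],s['ft_force'],s['wrist_torque'])
h=cv2.cvtColor(b,cv2.COLOR_BGR2HSV)[250:276,150:178]
for r,row in enumerate(h): print(250+r,''.join('o' if 4<p[0]<22 and p[1]>120 and p[2]>40 else ('#' if p[2]<60 else 'g' if p[1]<60 and p[2]<190 else 'W' if p[1]<60 else '.') for p in row))
```

```text
14.8 [ 509.86060386 -237.118977     -4.14828089] [ 1.79986309e+02  7.02331216e-03 -1.16017107e+00] [-16.78075596   8.60744476  35.94199305] [ 1.57934411  3.05760082 -0.01523647]
250 ##########g######.......gWWW
251 ##########ggg#####.....gWWWW
252 #######g##gggg####...gggWWWW
253 #######gg##gggg###.ggggggWWW
254 ######ggg##gggg####ggggggWWW
255 .#####gggg##ggg####gggggggWW
256 ..#####gggg#gggg###ggggggggg
257 ..#####gggg##ggg###ggggggggg
258 ...#####ggg##ggg###ggggggggW
259 ...#####gggg#gggg##gggggggWW
260 ....####gggg##ggg##gggggWWWW
261 .....####gggg#ggg.##ggggWWWW
262 ..ggg####gggg##g.oo##gWWWWWW
263 gggggo####gggg#g.ooo#gWWWWWW
264 ggggoooooo.ggg#ooooo#gWWWWWW
265 ggg##oooooo..oooooooo#gWWWWW
266 #ggg##ooooooooooooooo##WWWWW
267 gggg##ooooooooooooooo##gWWWW
268 ggggg##oooooooooooo#####WWWW
269 gggggg##ooooooooo#####WWWWWW
270 gggggg##oooooooo####gWWWWWWW
271 ggggggg##ooooo####gWWWWWWWWW
272 ggggggg##ooo####gWWWWWWWWWWW
273 gggggWWg######gWWWWWWWWWWWWW
274 ggggWWWg####gWWWWWWWWWWWWWWW
275 gggWWWWWg#gWWWWWWWWWWWWWWWWW
```

Right plug is solid at 36 N: home. Now the left plug, 70 mm along.

Request:
{"name": "step_arm", "arguments": {"targets": [{"dp": [0, 0, -0.1], "angular": [0, 0, 0], "fingers": 1}, {"dp": [0, -0.175, -0.12], "angular": [0, 0, 0], "fingers": 1}, {"dp": [0, -0.35, -0.12], "angular": [0, 0, 0], "fingers": 1}, {"dp": [0, -0.35, -0.11], "angular": [0, 0, 0], "fingers": 1}, {"dp": [0, -0.35, -0.09], "angular": [0, 0, 0], "fingers": 1}, {"dp": [0, -0.35, -0.07], "angular": [0, 0, 0], "fingers": 1}, {"dp": [0, -0.35, -0.05], "angular": [0, 0, 0], "fingers": 1}, {"dp": [0, -0.35, -0.04], "angular": [0, 0, 0], "fingers": 1}]}}

```text
time: 15.8
tool_pos: [511.1, -167.8, 0.1]
tcp_rot: [180.0, -0.0, -1.2]
ft_force: [-1.9, 0.4, 6.1]
finger_gap: 0.2
grip_force: 2.9
```

Request:
{"name": "step_arm", "arguments": {"targets": [{"dp": [0, 0, 0.005], "angular": [0, 0, 0], "fingers": 1}, {"dp": [0, 0, 0.01], "angular": [0, 0, 0], "fingers": 1}, {"dp": [0, 0, 0.015], "angular": [0, 0, 0], "fingers": 1}, {"dp": [0, 0, 0.02], "angular": [0, 0, 0], "fingers": 1}, {"dp": [0, 0, 0.025], "angular": [0, 0, 0], "fingers": 1}, {"dp": [0, 0, 0.03], "angular": [0, 0, 0], "fingers": 1}, {"dp": [0, 0, 0.035], "angular": [0, 0, 0], "fingers": 1}, {"dp": [0, 0, 0.038], "angular": [0, 0, 0], "fingers": 1}]}}

```text
time: 16.8
tool_pos: [511.3, -168.0, -4.2]
tcp_rot: [180.0, 0.0, -1.2]
ft_force: [-18.8, 6.5, 40.8]
finger_gap: -0.1
grip_force: 20.4
```

Request:
{"name": "step_arm", "arguments": {"targets": [{"dp": [0, 0, -0.25], "angular": [0, 0, 0], "fingers": 1}, {"dp": [0, 0, -0.5], "angular": [0, 0, 0], "fingers": 1}, {"dp": [0.06, -0.28, -0.65], "angular": [0, 0, 0], "fingers": 1}, {"dp": [0.12, -0.56, -0.65], "angular": [0, 0, 0], "fingers": 1}, {"dp": [0.17, -0.8, -0.65], "angular": [0, 0, 0], "fingers": 1}, {"dp": [0.205, -0.955, -0.65], "angular": [0, 0, -0.0095], "fingers": 1}, {"dp": [0.205, -0.955, -0.65], "angular": [0, 0, -0.0095], "fingers": 1}, {"dp": [0.205, -0.955, -0.65], "angular": [0, 0, -0.0095], "fingers": 1}]}}

```text
time: 17.8
tool_pos: [555.8, 22.3, 122.0]
tcp_rot: [180.0, 0.0, 0.5]
ft_force: [0.3, -0.9, -0.3]
finger_gap: -0.3
grip_force: 0.0
```

Run:
```python
from h import *
a=snapshot('top'); b=snapshot('scene'); s=sense(); print(s['time'],s['tool_pos'],s['tcp_rot'])
cv2.imwrite('pics/t6.png',a)
for n,i,i0,bx in(('top',a,'pics/top0.png',(425,220,490,255)),('scene',b,'pics/scene0.png',(145,225,210,280))):
    for k in(cv2.imread(i0),i): print(n,[(c.tolist(),r.tolist()) for _,c,r in blobs(k,(8,150,100),(21,255,255),bx,40)])
# predicted cap centroid shift per mm
print(proj('scene',[[510,-237,40],[510,-237,32]]),proj('top',[[510,-237,40],[510,-237,32]]))
```

```text
17.9 [555.7834547   21.91220268 122.1631303 ] [1.79983633e+02 2.26327518e-02 4.37983610e-01]
top [([439.0, 238.9], [434, 233, 11, 13]), ([473.0, 240.3], [468, 234, 11, 14])]
top []
scene [([194.3, 243.0], [186, 235, 17, 17]), ([160.9, 261.9], [153, 254, 17, 17]), ([198.3, 274.2], [187, 269, 21, 11])]
scene [([195.4, 246.0], [188, 239, 16, 15]), ([161.6, 263.8], [154, 256, 17, 17]), ([198.4, 274.2], [187, 269, 21, 11])]
[[161.01370679 258.68623272]
 [162.20198524 261.35773276]] [[473.58394935 239.78567271]
 [471.98907578 240.14974475]]
```

Request:
{"name": "step_arm", "arguments": {"targets": [{"dp": [0.06, -0.235, 0], "angular": [0, 0, 0], "fingers": 0}, {"dp": [0.12, -0.47, 0], "angular": [0, 0, 0], "fingers": 0}, {"dp": [0.18, -0.7, 0], "angular": [0, 0, 0], "fingers": 0}, {"dp": [0.238, -0.94, 0], "angular": [0, 0, 0], "fingers": 0}, {"dp": [0.238, -0.94, 0.15], "angular": [0, 0, 0], "fingers": 0}, {"dp": [0.238, -0.94, 0.3], "angular": [0, 0, 0], "fingers": 0}, {"dp": [0.238, -0.94, 0.38], "angular": [0, 0, 0], "fingers": 0}, {"dp": [0.238, -0.94, 0.38], "angular": [0, 0, 0], "fingers": 0}]}}

```text
time: 18.9
tool_pos: [600.8, 210.4, 44.9]
tcp_rot: [180.0, 0.2, 0.5]
ft_force: [-1.5, 0.3, -0.2]
finger_gap: 85.5
grip_force: 0.0
```

Run:
```python
from h import *
b=snapshot('scene'); a=snapshot('top'); s=sense(); print(s['time'],s['tool_pos'],s['tcp_rot'],s['finger_gap'])
r=lambda i,x,y:cv2.resize(i[y:y+100,x:x+80],None,fx=5,fy=5,interpolation=cv2.INTER_CUBIC)
cv2.imwrite('pics/p7.png',np.hstack([r(a,215,140),r(b,320,120)]))
```

```text
19.0 [602.64494686 211.21807093  47.57969535] [-1.79980859e+02 -7.73351261e-02  4.84907975e-01] 85.51624646697593
```

View pics/p7.png

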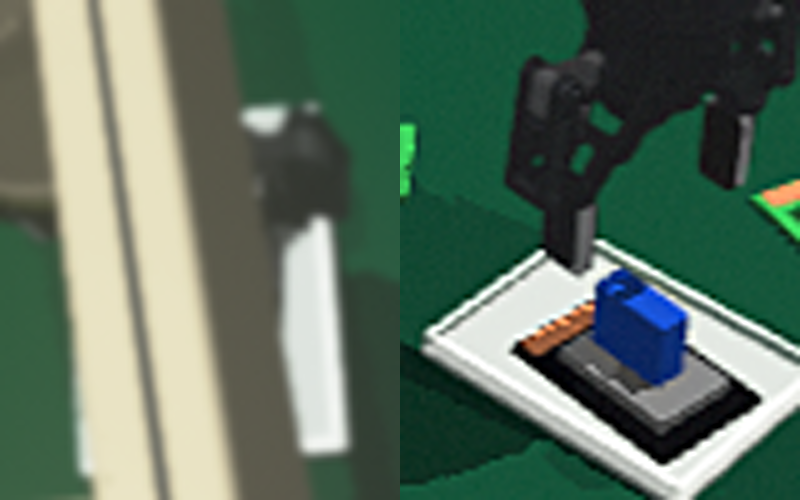

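Scene crop: open fingers straddle the blue grip's line from above — tips at about (354,173) and (387,157), grip at (368,185).

Run:
```python
from h import *
o=np.array([354,173]),np.array([387,156.6])
f=lambda v:np.ravel([proj('scene',[v[0],v[1]+s*46,v[2]])[0]-u for s,u in((-1,o[0]),(1,o[1]))])
for z in(60,70,80,90,100): 
    print(z,proj('scene',[[602.6,211-46,z],[602.6,211+46,z]]).round(1).tolist(), least_squares(lambda v:f([v[0],v[1],z]),[600,210]).x)
print(proj('scene',[[602.5,210.4,53],[602.5,210.4,17]]))
```

```text
60 [[352.9, 185.1], [382.6, 168.1]] [576.58227916 245.16347631]
70 [[353.1, 181.6], [383.1, 164.6]] [585.16182794 235.54462884]
80 [[353.4, 178.0], [383.5, 161.0]] [593.73998536 225.92865719]
90 [[353.6, 174.3], [384.0, 157.4]] [602.31667414 216.31572172]
100 [[353.9, 170.6], [384.4, 153.8]] [610.89181162 206.70599388]
[[367.68483109 178.90623031]
 [366.50261267 191.00260107]]
```

Request:
{"name": "step_arm", "arguments": {"targets": [{"dp": [0, 0, 0.1], "angular": [0, 0, 0], "fingers": 0}, {"dp": [0, 0, 0.2], "angular": [0, 0, 0], "fingers": 0}, {"dp": [0, 0, 0.25], "angular": [0, 0, 0], "fingers": 0}, {"dp": [0, 0, 0.28], "angular": [0, 0, 0], "fingers": 0}, {"dp": [0, 0, 0.3], "angular": [0, 0, 0], "fingers": 0}, {"dp": [0, 0, 0.3], "angular": [0, 0, 0], "fingers": 0}, {"dp": [0, 0, 0.3], "angular": [0, 0, 0], "fingers": 0.3}, {"dp": [0, 0, 0.3], "angular": [0, 0, 0], "fingers": 0.6}], "newtons": 50}}

```text
time: 20.0
tool_pos: [602.2, 211.7, -13.0]
tcp_rot: [-180.0, -0.1, 0.5]
ft_force: [0.4, 0.3, -0.4]
finger_gap: 51.8
grip_force: 0.0
```

Request:
{"name": "step_arm", "arguments": {"targets": [{"dp": [0, 0, 0], "angular": [0, 0, 0], "fingers": 0.7}, {"dp": [0, 0, 0], "angular": [0, 0, 0], "fingers": 0.8}, {"dp": [0, 0, 0], "angular": [0, 0, 0], "fingers": 1}, {"dp": [0, 0, 0], "angular": [0, 0, 0], "fingers": 1}, {"dp": [0, 0, 0], "angular": [0, 0, 0], "fingers": 1}, {"dp": [0, 0, 0], "angular": [0, 0, 0], "fingers": 1}, {"dp": [0, 0, 0], "angular": [0, 0, 0], "fingers": 1}, {"dp": [0, 0, 0], "angular": [0, 0, 0], "fingers": 1}]}}

```text
time: 21.0
tool_pos: [602.0, 211.6, -13.3]
tcp_rot: [-180.0, -0.0, 0.5]
ft_force: [-1.2, -0.9, 6.2]
finger_gap: 17.2
grip_force: 49.6
```

Request:
{"name": "step_arm", "arguments": {"targets": [{"dp": [0, 0, -0.05], "angular": [0, 0, 0], "fingers": 1}, {"dp": [0, 0, -0.15], "angular": [0, 0, 0], "fingers": 1}, {"dp": [0, 0, -0.25], "angular": [0, 0, 0], "fingers": 1}, {"dp": [0, 0, -0.35], "angular": [0, 0, 0], "fingers": 1}, {"dp": [0, 0, -0.45], "angular": [0, 0, 0], "fingers": 1}, {"dp": [0, 0, -0.55], "angular": [0, 0, 0], "fingers": 1}, {"dp": [0, 0, -0.63], "angular": [0, 0, 0], "fingers": 1}, {"dp": [0, 0, -0.63], "angular": [0, 0, 0], "fingers": 1}], "newtons": 60}}

```text
time: 22.0
tool_pos: [603.0, 211.9, 114.5]
tcp_rot: [-180.0, -0.2, 0.5]
ft_force: [0.3, -0.5, -2.0]
finger_gap: 16.9
grip_force: 58.7
```

Run:
```python
from h import *
b=snapshot('scene'); s=sense(); print(s['time'],s['tool_pos'],s['tcp_rot'],s['finger_gap'],s['ft_force'])
cv2.imwrite('pics/p8.png',cv2.resize(b[90:220,290:440],None,fx=4,fy=4,interpolation=cv2.INTER_CUBIC))
T=s['tool_pos']; q=[T[0]+.5,T[1],0.0085]; zz=T[2]+17.3
print(proj('scene',place(q,box(0,0,zz,zz+5,100,64))).round(1).tolist())
for l in('module','module_contacts'): print(l,[(round(float(d['conf']),2),d['at']) for d in pinpoint('scene',l)])
print(proj('scene',place(q,[[0,0,zz],[-50,0,zz]])))
```

```text
22.05 [602.17521074 211.70643963 113.0093234 ] [-1.79983371e+02 -6.18099426e-02  5.32279044e-01] 17.265251903240333 [-1.13233399  0.49998719 -1.69365194]
[[343.5, 145.5], [377.6, 167.8], [399.2, 155.3], [364.9, 134.6], [343.6, 143.6], [377.8, 165.8], [399.5, 153.4], [365.1, 132.7]]
module [(0.96, [302.1, 152.4]), (0.71, [370.8, 152.6]), (0.66, [455.1, 214.4]), (0.59, [413.1, 164.7])]
module_contacts [(0.96, [476.2, 213.7]), (0.62, [288.0, 150.9]), (0.59, [400.4, 155.2]), (0.57, [355.6, 140.6])]
[[370.94215887 150.35018911]
 [354.41594336 139.98006433]]
```

View pics/p8.png

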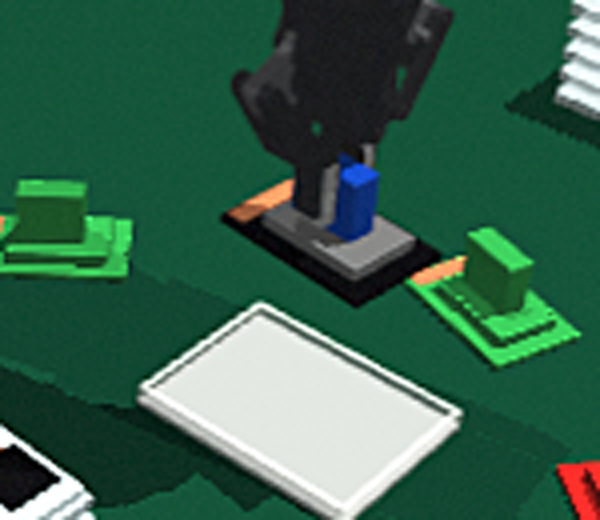

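Module held level at panel corners (222,215), (357,303), (440,255) in the crop. Carry across.

Request:
{"name": "step_arm", "arguments": {"targets": [{"dp": [0.004, 0.12, 0], "angular": [0, 0, 0], "fingers": 1}, {"dp": [0.008, 0.26, 0], "angular": [0, 0, 0], "fingers": 1}, {"dp": [0.014, 0.4, 0], "angular": [0, 0, 0], "fingers": 1}, {"dp": [0.018, 0.54, 0], "angular": [0, 0, 0], "fingers": 1}, {"dp": [0.024, 0.68, 0], "angular": [0, 0, 0], "fingers": 1}, {"dp": [0.028, 0.82, 0], "angular": [0, 0, 0], "fingers": 1}, {"dp": [0.032, 0.95, 0], "angular": [0, 0, 0], "fingers": 1}, {"dp": [0.032, 0.95, 0], "angular": [0, 0, 0], "fingers": 1}]}}

```text
time: 23.15
tool_pos: [609.2, 18.8, 111.5]
tcp_rot: [180.0, 0.1, 0.4]
ft_force: [1.2, 0.2, -1.5]
finger_gap: 17.3
grip_force: 58.8
```

Request:
{"name": "step_arm", "arguments": {"targets": [{"dp": [0.008, 0.12, 0], "angular": [0, 0, 0.002], "fingers": 1}, {"dp": [0.016, 0.26, 0], "angular": [0, 0, 0.004], "fingers": 1}, {"dp": [0.024, 0.4, 0], "angular": [0, 0, 0.006], "fingers": 1}, {"dp": [0.03, 0.54, 0], "angular": [0, 0, 0.008], "fingers": 1}, {"dp": [0.036, 0.68, 0], "angular": [0, 0, 0.0095], "fingers": 1}, {"dp": [0.036, 0.82, 0], "angular": [0, 0, 0.0095], "fingers": 1}, {"dp": [0.036, 0.95, 0], "angular": [0, 0, 0.0095], "fingers": 1}, {"dp": [0.036, 0.95, 0], "angular": [0, 0, 0.0095], "fingers": 1}]}}

```text
time: 24.15
tool_pos: [618.3, -169.7, 111.7]
tcp_rot: [-180.0, 0.1, -1.3]
ft_force: [-0.1, 0.4, -1.6]
finger_gap: 16.9
grip_force: 58.9
```

Request:
{"name": "step_arm", "arguments": {"targets": [{"dp": [0.003, 0.09, 0], "angular": [0, 0, 0], "fingers": 1}, {"dp": [0.006, 0.184, 0], "angular": [0, 0, 0], "fingers": 1}, {"dp": [0.006, 0.184, 0.06], "angular": [0, 0, 0], "fingers": 1}, {"dp": [0.006, 0.184, 0.12], "angular": [0, 0, 0], "fingers": 1}, {"dp": [0.006, 0.184, 0.18], "angular": [0, 0, 0], "fingers": 1}, {"dp": [0.006, 0.184, 0.23], "angular": [0, 0, 0], "fingers": 1}, {"dp": [0.006, 0.184, 0.275], "angular": [0, 0, 0], "fingers": 1}, {"dp": [0.006, 0.184, 0.275], "angular": [0, 0, 0], "fingers": 1}]}}

```text
time: 25.15
tool_pos: [618.7, -204.6, 56.2]
tcp_rot: [-180.0, 0.1, -1.2]
ft_force: [0.5, 0.3, -2.1]
finger_gap: 17.2
grip_force: 58.9
```

Run:
```python
from h import *
a=snapshot('top'); b=snapshot('scene'); s=sense(); print(s['time'],s['tool_pos'],s['tcp_rot'],s['finger_gap'],s['ft_force'])
cv2.imwrite('pics/s9.png',b); cv2.imwrite('pics/t9.png',a)
T=s['tool_pos']; J=[595.07,-204.82,-.0203]; q=[T[0]+.5,T[1],np.radians(s['tcp_rot'][2])]; zz=T[2]+17.3
S=4; c=cv2.resize(b[210:360,110:290],None,fx=S,fy=S,interpolation=cv2.INTER_CUBIC)
draw(c,'scene',J,[box(0,0,18,18,220,150),box(25,0,28,28,100,64),box(45,69,60,60,120,7),box(45,-69,60,60,120,7),box(-85,35,32,32,26,22),box(-85,-35,32,32,26,22)],S,(255,0,255),[110,210])
draw(c,'scene',q,[box(0,0,zz,zz+5,100,64)],S,(0,255,0),[110,210])
cv2.imwrite('pics/p9.png',c)
```

```text
25.25 [ 619.53797464 -205.08276124   57.64944521] [ 1.79992322e+02 -1.58351142e-02 -1.17078506e+00] 17.045529820963242 [-0.17898792 -0.24943903 -1.48332175]
```

View pics/p9.png

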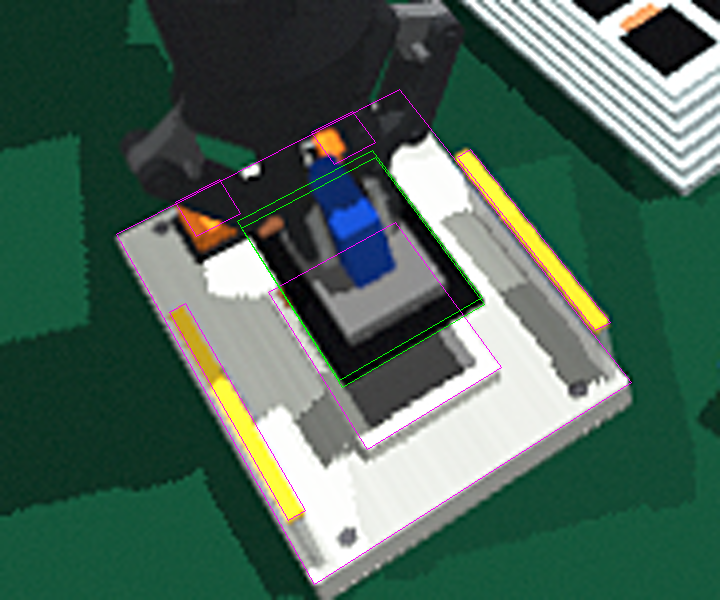

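The overlay fits the deck, guards, nest (to (500,367), (368,450)) and held panel (corners (343,383), (483,300)). Lower 36 mm gently.

Request:
{"name": "step_arm", "arguments": {"targets": [{"dp": [0, 0, 0.03], "angular": [0, 0, 0], "fingers": 1}, {"dp": [0, 0, 0.06], "angular": [0, 0, 0], "fingers": 1}, {"dp": [0, 0, 0.09], "angular": [0, 0, 0], "fingers": 1}, {"dp": [0, 0, 0.12], "angular": [0, 0, 0], "fingers": 1}, {"dp": [0, 0, 0.14], "angular": [0, 0, 0], "fingers": 1}, {"dp": [0, 0, 0.16], "angular": [0, 0, 0], "fingers": 1}, {"dp": [0, 0, 0.17], "angular": [0, 0, 0], "fingers": 1}, {"dp": [0, 0, 0.18], "angular": [0, 0, 0], "fingers": 1}]}}

```text
time: 26.25
tool_pos: [619.5, -205.1, 21.4]
tcp_rot: [180.0, -0.0, -1.2]
ft_force: [0.3, -0.1, -1.4]
finger_gap: 16.9
grip_force: 58.9
```

Request:
{"name": "step_arm", "arguments": {"targets": [{"dp": [0, 0, 0], "angular": [0, 0, 0], "fingers": 1}, {"dp": [0, 0, 0], "angular": [0, 0, 0], "fingers": 1}, {"dp": [0, 0, 0], "angular": [0, 0, 0], "fingers": 1}, {"dp": [0, 0, 0], "angular": [0, 0, 0], "fingers": 1}, {"dp": [0, 0, 0], "angular": [0, 0, 0], "fingers": 1}, {"dp": [0, 0, 0], "angular": [0, 0, 0], "fingers": 1}, {"dp": [0, 0, 0], "angular": [0, 0, 0], "fingers": 1}, {"dp": [0, 0, 0], "angular": [0, 0, 0], "fingers": 1}]}}

```text
time: 27.25
tool_pos: [619.4, -205.1, 21.4]
tcp_rot: [-180.0, -0.0, -1.2]
ft_force: [0.1, -0.6, -1.7]
finger_gap: 17.0
grip_force: 58.9
```

Run:
```python
from h import *
b=snapshot('scene'); s=sense(); print(s['time'],s['tool_pos'],s['tcp_rot'],s['finger_gap'],s['ft_force'])
T=s['tool_pos']; J=[595.07,-204.82,-.0203]; q=[T[0]+.5,T[1],np.radians(s['tcp_rot'][2])]; zz=T[2]+17.3
S=5; c=cv2.resize(b[235:340,140:260],None,fx=S,fy=S,interpolation=cv2.INTER_CUBIC)
draw(c,'scene',J,[box(25,0,28,28,100,64)],S,(255,0,255),[140,235])
draw(c,'scene',q,[box(0,0,zz,zz+5,100,64)],S,(0,255,0),[140,235])
cv2.imwrite('pics/p10.png',c)
```

```text
27.3 [ 619.3488029  -205.04952369   21.38799913] [-1.79999642e+02  1.27782837e-03 -1.17565180e+00] 17.361099979268896 [ 1.16663063  0.79714936 -1.76094909]
```

View pics/p10.png

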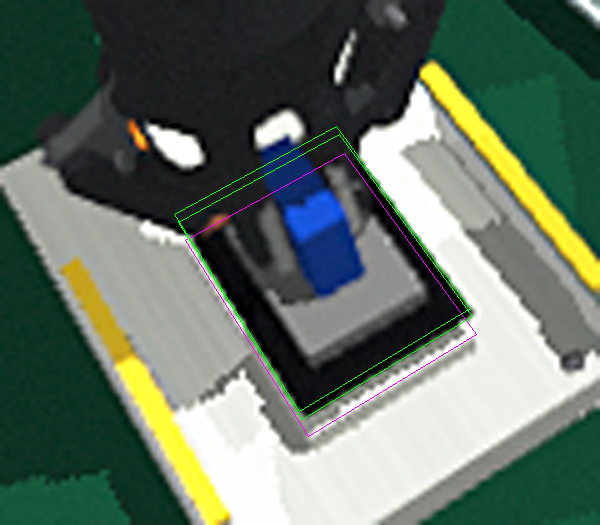

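The panel (near corner (303,415)) hovers parallel over the nest (corner ≈(307,434)) with a clear gap, and the wrist force is only the module's weight. Handing in.

```bash
python3 -c "
from bench import *
print(hand_in())"
```

```text
the job is handed in; nothing more can be done
None
```

I pressed both plugs until they went solid and handed the job in with the module held still, level and lined up about 10 mm above the nest. The hand-in gave no pass or fail, and the reported tool height ran about 36 mm low, so I set the hover height from the tray floor and checked it in the scene picture.

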